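# Stack a pot on the potting scale and set its tare needle

### The arm

A 7-joint arm with a two-finger parallel gripper is mounted at the origin on the work surface. World frame = base frame: x ahead of the robot, y to its left, z up, the work surface at z = 0. Lengths are in m, angles in rad, forces in N, time in s.
With the tool pointing down it reaches from about 0.425 to 0.875 m from the base axis. Payload 8.4 kg.
Tool frame: the origin (TCP) lies at the very end of the fingers, on their centre line; the grasp point (between the pads) lies 19 mm behind it; z points along the fingers, y is the line along which they close (so a half turn about z gives the same grasp; the last joint's range is limited). The gripper opens to 85 mm and grips with 20 to 120 N. Pads are 22 mm wide; open, the fingers measure 114 mm over their backs; the gripper's body (76 mm by 85 mm) begins 54 mm behind the grasp point. The pads swing forward as they close: fully open they stand 13 mm farther back than shut.
Start: joints at [-1.414, 0.333, 0.04, 1.465, -0.013, 1.343, -0.059], TCP at [0.164, 0.629, 0.194] pointing down, gripper open.
Joint ranges: [-2.58, 2.58], [-0.38, 2.09], [-1.3, 1.39], [0.25, 2.4], [-1.5, 4.64], [0.08, 2.09], [-2.65, 2.65]. Speed limits (rad/s): [2.22, 2.22, 2.79, 2.79, 3.14, 3.14, 3.14].

### API

Orientations are given as a rotation vector (axis times angle).
In Python, from bench import r gives the robot as it stands. Calls block until the motion is done:
- r.movep(position, orientation): joint-space move of the TCP to a pose.
- r.line_to(position, ori=None, feed=0.15): straight line of the TCP; ori=None keeps the orientation; feed is the mean speed in m/s.
- r.move_j(angles): joint-space move.
- r.open() and r.close_gripper(): open the fingers fully, or close them until they stop; the grip force is fixed at half the most.
- r.hold(seconds).
- r.inverse_kinematics(position, orientation): joint angles nearest the present ones, or None.
- r.get_state(): the state.
- r.camera(name): name is "side" or "top"; returns a dict with "img" (384x512x3 uint8, red, green, blue), "range_z" (384x512 float32, m along the optical axis (not along the pixel's ray), 0 where there is no reading), "fx", "fy", "cx", "cy" (pixels), "D" ([k1, k2, p1, p2, k3] as OpenCV has them; the pictures are not rectified), "rvec" (rotation vector, rad) and "tvec" (3), from world to camera coordinates, as OpenCV has them. Camera axes: x right, y down, z forward; pixel columns grow to the right and rows downward; lengths in m; the calibration is good to about 2 mm. A picture is of the moment at which its call begins.
A pose or a line that the arm cannot do raises r.Unreachable and nothing moves.
- r.job_done(): hands the job in; it is judged then, once.
The state is a dict: "clock": time; "q": joint angles; "dq": joint speeds; "joint_efforts": joint torques, N m; "position": TCP position; "orientation": TCP orientation; "contact_force": force on the tool from outside, world axes, zero at the start; "ft_torque": the same for the moment, N m; "grip_width": finger opening in m; "gripper_force": force on a finger pad.
Only numpy, scipy, OpenCV 4.12 (cv2) and the standard library are available. Lean on these libraries where they do the work, as an engineer would, in place of code of your own. Each camera call takes 0.05 s, during which the arm holds its last target. There are 200 camera calls.

### The job

Nest the single small clay pot upright into the stack of matching pots standing on the scale's pan and let go of it. Then, with all three pots resting on the pan, turn the black tare knob until the tip of the needle points exactly at the long black mark on the dial, and let go. Leave the jar and the large pot where they are.

Things in the scene. Friction and masses are not known exactly. Their poses are not given: they have to be found in the camera images.
- pot_new: The single small pot to add, upright on the table: clay pot 85 mm tall: tapered body (36 mm diameter at the foot, 53 mm at 56 mm up) under a straight collar 64 mm in diameter from 56 mm up to the open rim (wall 4 mm). Nested, collar rests on collar, 29 mm apart. Grasp across the collar from above. Origin: centre of the underside, z up. Each pot weighs 0.11 to 0.18 kg.
- pot_mid: Upper pot of the stack of two on the scale's pan (not fixed): identical in shape to pot_new, same origin and axes.
- pot_low: Lower pot of that stack, standing on the pan: identical in shape to pot_new, same origin and axes.
- scale: Bench scale fixed to the table: grey housing 200 mm (x) by 440 mm (y), top face 50 mm high. Origin: centre of its underside, z up. Round steel pan at its +y end, round dial with a needle in the middle, black tare knob at its -y end (pan and knob axes 290 mm apart).
- pan_top (a point): Centre of the upper face of the round steel pan, 112 mm diameter, about 85 mm above the table with the pan empty; it rides on a spring and sinks about 2.5 mm per 0.1 kg.
- needle_tip (a point): Tip of the dark steel needle, 66 mm from its pivot at the centre of the dial (on the upright axis through the scale's origin), 59 mm above the table. It turns only with the tare knob; its z is up and its x points from the pivot to the tip.
- mark (a point): The one long black radial mark (24 mm by 6 mm, near the edge) of the white round dial, 170 mm diameter. This point is on the mark's line, 66 mm from the pivot, 59 mm above the table: where the tip is when aligned. The dial turns with the weight on the pan, clockwise seen from above, about 0.1 rad per newton; x points outward.
- tare_grip (a point): Tare knob: point on its upright axis at the height to grip (81 mm above the table), z up, x along the bar grip, which is 65 mm long, 14 mm thick and 32 mm high (top 94 mm above the table) on a disc 68 mm in diameter whose top is 64 mm above the table: keep the fingertips above it; turns with the knob.
- tare (a joint): Angle of the tare knob, rad, 0 to 6.5, grows clockwise seen from above; stays where it is left. Turning clockwise swings the needle clockwise, 0.22 rad per rad. Expect two to four strokes, regrasping between them.
- jar: Bystander: closed glass jar, 64 mm diameter, 88 mm tall; origin at the centre of its underside.
- big_pot: Bystander: large clay pot filled with soil, 112 mm diameter, 125 mm tall; origin at the centre of its underside.

How it is judged:
By the outcome, as a careful person would: the job done as asked, in the order asked, and still so for the second after the job is handed in, with the robot touching nothing.
It also fails if it takes over 72 s, if anything falls off the work surface, if the arm or the gripper's body presses on something with over 40 N, if the wrist force passes 120 N, or if a joint passes its speed limit or range.

## Working session

There is one attempt and no reset: what is moved stays moved. The work goes in short steps, each a Python script; the robot and the scene stay as the last script left them, time stands still between calls to the robot, and variables do not carry over. Pictures are saved under pics/ and viewed, at most 10 in all, crops included, and the job is handed in when it is done.

```bash
mkdir -p pics; ls; python3 - <<'E'
from bench import r
import cv2,pickle
for n in("top","side"):
    c=r.camera(n); cv2.imwrite(f"pics/{n}0.png",c["img"][:,:,::-1]); pickle.dump(c,open(f"{n}0.pkl","wb"))
    print(n,{k:c[k] for k in c if k not in("img","range_z")})
s=r.get_state(); print(s)
E
```

```text
pics
top {'fx': 470.3867629450105, 'fy': 470.3867629450105, 'cx': 260.59577745573114, 'cy': 189.9157729967332, 'D': array([-0.19941436,  0.        ,  0.        ,  0.        ,  0.        ]), 'rvec': array([ 2.0022224 , -2.21040024,  0.23686749]), 'tvec': array([-0.0057847,  0.5337415,  1.2311255])}
side {'fx': 380.472399829336, 'fy': 380.472399829336, 'cx': 255.4269963586615, 'cy': 188.74883181627604, 'D': array([-0.06111364,  0.        ,  0.        ,  0.        ,  0.        ]), 'rvec': array([ 2.46351076, -0.24458358,  0.07062194]), 'tvec': array([-0.50659682,  0.10473789,  1.05262885])}
{'clock': 0.1, 'q': array([-1.41420681,  0.33383653,  0.03985904,  1.46615778, -0.01340264,
        1.34331789, -0.05849669]), 'dq': array([-2.00703045e-04, -2.38858582e-03, -1.34251851e-04, -2.93855296e-03,
        4.29384465e-04,  9.97736989e-05,  9.62983567e-04]), 'joint_efforts': array([ 4.92993160e-03, -6.60010886e+01,  1.37078997e+00, -4.06466460e+01,
        1.71390362e-02,  9.26172273e-03, -4.51100993e-05]), 'position': array([0.16435692, 0.62840054, 0.19362471]), 'orientation': array([-4.00684954e-01, -3.11583796e+00,  2.27851161e-03]), 'contact_force': array([ 0.75909854, -0.05131816, -0.78548118]), 'ft_torque': array([ 0.01735982, -0.05655719,  0.01915887]), 'gripper_force': 0.0, 'grip_width': 0.0852435083022004}
```

View pics/top0.png

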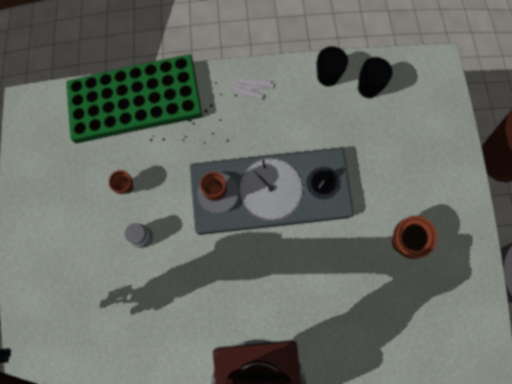

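View pics/side0.png

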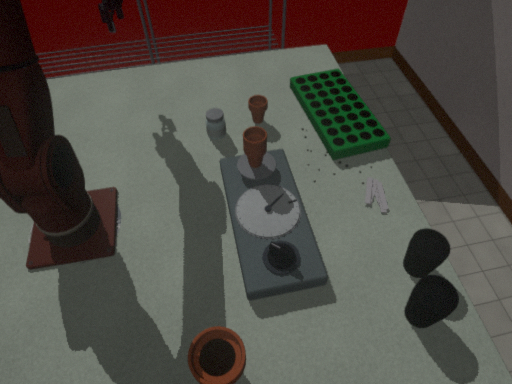

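The top view shows pot_new at about (121,182), the jar at (139,235), and the stack at (214,185) on the pan. The dial centre is near (271,189), the knob near (323,181), and big_pot at (414,237). The side view shows the same layout: pot_new (258,108), stack (255,145), dial (268,210), knob (281,257).

```bash
cat > h.py <<'E'
import numpy as np, cv2
from scipy.spatial.transform import Rotation as R
def K(c): return np.array([[c["fx"],0,c["cx"]],[0,c["fy"],c["cy"]],[0,0,1]])
def ray(c,uv):
    p=cv2.undistortPoints(np.float64(uv).reshape(-1,1,2),K(c),c["D"])[:,0]
    M=R.from_rotvec(c["rvec"]).as_matrix()
    return -M.T@c["tvec"], np.c_[p,np.ones(len(p))]@M
def plane(c,uv,z):
    o,d=ray(c,uv); return o+d*((z-o[2])/d[:,2])[:,None]
def cloud(c):
    v,u=np.mgrid[:384,:512]; o,d=ray(c,np.c_[u.ravel(),v.ravel()])
    P=o+d*c["range_z"].reshape(-1,1); P[c["range_z"].ravel()==0]=np.nan
    return P.reshape(384,512,3)
def tri(c1,u1,c2,u2):
    o1,d1=ray(c1,u1);o2,d2=ray(c2,u2);d1,d2=d1[0],d2[0]
    s=np.linalg.lstsq(np.c_[d1,-d2],o2-o1,rcond=None)[0]
    a,b=o1+s[0]*d1,o2+s[1]*d2
    return (a+b)/2,np.linalg.norm(a-b)
def proj(c,P): return cv2.projectPoints(np.float64(P).reshape(-1,1,3),c["rvec"],c["tvec"],K(c),c["D"])[0][:,0]
E
python3 - <<'E'
import pickle; from h import *
np.set_printoptions(precision=4,suppress=True)
C={n:pickle.load(open(n+"0.pkl","rb")) for n in("top","side")}
for n,c in C.items():
    P=cloud(c); hsv=cv2.cvtColor(c["img"],cv2.COLOR_RGB2HSV)
    m=((hsv[...,0]<12)|(hsv[...,0]>172))&(hsv[...,1]>110)&(hsv[...,2]>50)
    k,l,st,ce=cv2.connectedComponentsWithStats(m.astype(np.uint8))
    for i in range(1,k):
        if 60<st[i,4]<3000:
            q=P[l==i]; zt=np.nanpercentile(q[:,2],95); t=q[q[:,2]>zt-.012]
            print(n,st[i],ce[i],"zmax",zt,"mid",(np.nanmin(t[:,:2],0)+np.nanmax(t[:,:2],0))/2)
    for nm,uv in dict(table=(300,300),dial=(290,200)).items() if n=="top" else []: print(nm,P[uv[1],uv[0]])
    if n=="top":print("scale corners",plane(c,[(191,164),(348,149),(352,215),(198,233)],.05))
def crop(c,x,y,w,h,f,s): cv2.imwrite(s,cv2.resize(c["img"][y:y+h,x:x+w,::-1],None,fx=f,fy=f,interpolation=cv2.INTER_CUBIC))
crop(C["top"],190,140,170,100,4,"pics/tc.png"); crop(C["side"],200,80,130,140,4,"pics/sc.png")
E
```

```text
top [506 110   6  38 160] [509.1562 128.0312] zmax -0.38286869783000393 mid [ 0.787  -1.1127]
top [110 171  21  22 222] [121.3423 181.3649] zmax 0.0868274311855092 mid [0.588  0.3257]
top [201 172  25  28 405] [213.2642 185.4099] zmax 0.19450024974371838 mid [0.5279 0.0595]
top [393 216  44  42 863] [415.1541 235.6663] zmax 0.12707960170727722 mid [ 0.3526 -0.4475]
top [ 214  343   74   41 1122] [238.0535 358.1729] zmax 0.016109640430747873 mid [0.0663 0.0123]
table [ 0.223  -0.1372 -0.002 ]
dial [ 0.4949 -0.1356  0.0565]
scale corners [[ 0.626   0.1288  0.05  ]
 [ 0.6261 -0.3168  0.05  ]
 [ 0.4373 -0.3015  0.05  ]
 [ 0.4298  0.1227  0.05  ]]
side [140   0  12  39 134] [145.6716  18.7612] zmax -0.05968581160704877 mid [0.1997 1.2444]
side [271   0  13  49 508] [276.628   22.6457] zmax -0.24332168322892783 mid [0.9216 1.3909]
side [ 156   31  113   26 1140] [212.5149  43.414 ] zmax -0.2530523729046256 mid [0.5396 1.2967]
side [ 38  46 110  17 356] [92.1264 53.6938] zmax -0.25216649814833175 mid [-0.119   1.2336]
side [160  46 109  16 368] [214.0625  53.288 ] zmax -0.24833870051739562 mid [0.5199 1.174 ]
side [ 40  50 109  18 356] [94.0815 58.2865] zmax -0.2553970569061647 mid [-0.1107  1.197 ]
side [ 43  55 107  18 356] [95.8624 63.1292] zmax -0.5040280899483015 mid [-0.2113  0.885 ]
side [ 44  60 107  18 362] [96.6602 68.2873] zmax -0.5425782538181678 mid [-0.2256  0.8852]
side [249  96  18  18 192] [257.5417 103.7865] zmax 0.08483280205960347 mid [0.5872 0.3263]
side [243 127  24  40 509] [254.0059 143.4912] zmax 0.19254197806093823 mid [0.5272 0.0585]
side [ 93 194  20  20  68] [100.8676 205.0735] zmax 0.01408496363431827 mid [0.077  0.0582]
side [ 27 226  28  41 602] [ 39.1561 249.6429] zmax 0.014166396544530668 mid [-0.0758 -0.0511]
side [ 188  326   58   58 1479] [218.0717 355.2637] zmax 0.1257774542007811 mid [ 0.3523 -0.4492]
```

View pics/tc.png

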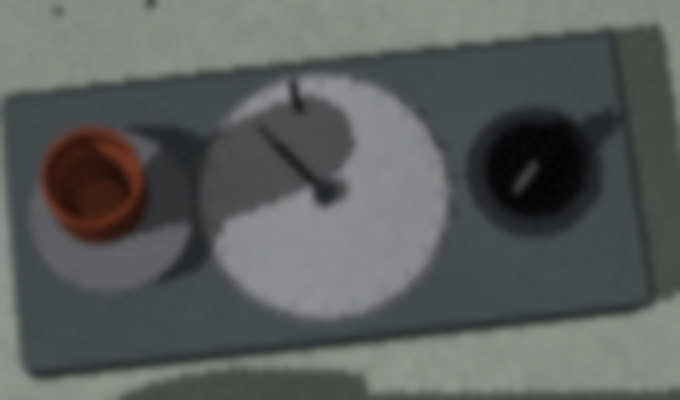

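View pics/sc.png

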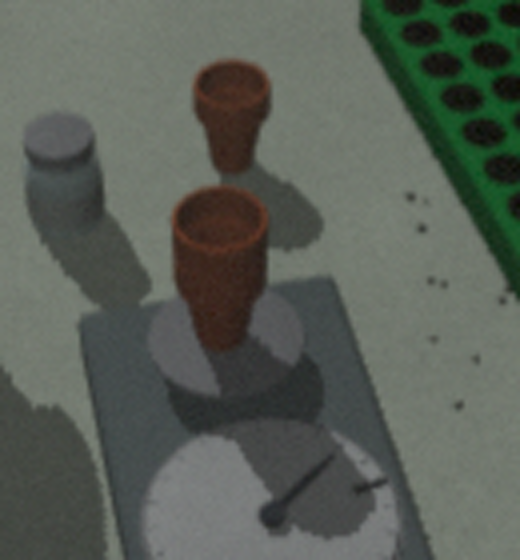

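The crops show the needle pointing up-left, with its tip near crop (262,127). The black mark is at (297,95), clockwise of the needle. A pale line on the knob sits at (525,177). Next I'll pick up pot_new and pause above the stack to check.

```bash
cat >> h.py <<'E'
def down(yaw): # tool z down, tool y (closing line) at world angle yaw
    y=np.array([np.cos(yaw),np.sin(yaw),0]); z=np.array([0,0,-1.]); x=np.cross(y,z)
    return R.from_matrix(np.c_[x,y,z]).as_rotvec()
E
python3 - <<'E'
from bench import r; from h import *; import pickle
np.set_printoptions(precision=3,suppress=True)
pn=np.array([.5876,.326]); st=np.array([.5275,.059])
best=None
for yaw in np.arange(-np.pi,np.pi,np.pi/12):
    qs=[r.inverse_kinematics([*p,z],down(yaw)) for p,z in((pn,.2),(pn,.053),(pn,.29),(st,.29),(st,.187))]
    if any(q is None for q in qs): continue
    qs=np.array(qs); c=np.abs(np.diff(qs,axis=0)).sum()+np.abs(qs[:,6]).max()
    if best is None or c<best[0]: best=(c,yaw,qs)
print(best)
yaw=best[1]; o=down(yaw); open("yaw","w").write(str(yaw))
r.movep([*pn,.2],o)
r.line_to([*pn,.053],o,feed=.12)
print(r.get_state()["position"],r.get_state()["contact_force"])
r.close_gripper(); s=r.get_state(); print(s["grip_width"],s["gripper_force"],s["position"],s["contact_force"])
r.line_to([*pn,.29],o,feed=.15)
r.line_to([*st,.29],o,feed=.15)
r.hold(.3)
s=r.get_state();print(s["clock"],s["grip_width"],s["contact_force"],s["position"])
im=[]
for n in("top","side"):
    c=r.camera(n); pickle.dump(c,open(n+"1.pkl","wb")); im.append(c["img"][90:250,150:340] if n=="top" else c["img"][50:210,170:360])
cv2.imwrite("pics/hold.png",cv2.resize(np.hstack(im)[:,:,::-1],None,fx=2.1,fy=2.1))
E
```

```text
(np.float64(3.919187494446908), np.float64(0.26179938779915135), array([[-0.923,  0.4  ,  0.481,  1.416, -0.185,  1.371, -0.176],
       [-0.922,  0.511,  0.473,  1.583, -0.252,  1.109, -0.126],
       [-0.921,  0.376,  0.497,  1.266, -0.176,  1.542, -0.187],
       [-0.92 ,  0.04 ,  0.759,  1.63 , -0.027,  1.482,  0.103],
       [-0.884,  0.097,  0.744,  1.795, -0.069,  1.276,  0.139]]))
[0.588 0.326 0.054] [ 0.191 -0.341 -0.164]
0.00018659060078752345 0.0 [0.588 0.326 0.053] [0.544 0.28  0.542]
8.1333 0.0004321159714307337 [-0.32  -0.77  -0.203] [0.528 0.059 0.29 ]
```

View pics/hold.png

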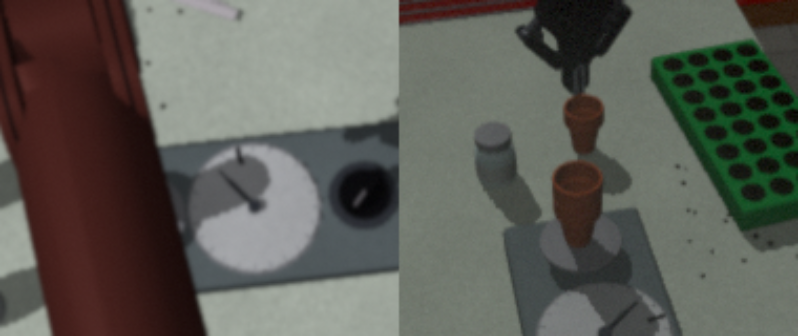

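The fingers closed fully at (255,94) in the side view and are empty. pot_new still stands behind the stack, near (258,103). I need to find out whether the pot moved, and where the real fingertips are relative to the reported TCP.

```bash
cat >> h.py <<'E'
def pots(c):
    P=cloud(c); hsv=cv2.cvtColor(c["img"],cv2.COLOR_RGB2HSV)
    m=((hsv[...,0]<12)|(hsv[...,0]>172))&(hsv[...,1]>110)&(hsv[...,2]>50)
    k,l,st,ce=cv2.connectedComponentsWithStats(m.astype(np.uint8)); out=[]
    for i in range(1,k):
        q=P[l==i]; zt=np.nanpercentile(q[:,2],95)
        if 100<st[i,4]<900 and .05<zt<.35:
            t=q[q[:,2]>zt-.012]; out.append((ce[i].round(1),np.r_[(np.nanmin(t[:,:2],0)+np.nanmax(t[:,:2],0))/2,zt],st[i,4]))
    return out
E
python3 - <<'E'
import pickle; from h import *
np.set_printoptions(precision=4,suppress=True)
c=pickle.load(open("side1.pkl","rb"))
for p in pots(c): print(p)
print(proj(c,[[.5275,.059,.29],[.5275,.059,.31]]))
P=cloud(c)
q=P.reshape(-1,3); a=q[(np.hypot(q[:,0]-.5275,q[:,1]-.059)<.06)&(q[:,2]>.22)]
print(len(a),a[a[:,2].argsort()][:12])
E
```

```text
(array([257.3, 105.6]), array([0.5722, 0.2004, 0.084 ]), np.int32(250))
(array([254.4, 143. ]), array([0.5274, 0.0591, 0.1925]), np.int32(492))
[[254.0147 104.8379]
 [253.9049  98.2307]]
3385 [[0.5219 0.0523 0.3255]
 [0.5237 0.0495 0.3273]
 [0.5221 0.0534 0.3276]
 [0.5358 0.0503 0.3277]
 [0.533  0.0481 0.3298]
 [0.5254 0.0457 0.33  ]
 [0.5306 0.048  0.3303]
 [0.5276 0.0447 0.3304]
 [0.5357 0.0498 0.331 ]
 [0.5158 0.0573 0.3314]
 [0.5235 0.0478 0.3316]
 [0.5278 0.0458 0.3324]]
```

```bash
python3 - <<'E'
import pickle; from h import *
np.set_printoptions(precision=3,suppress=True)
c=pickle.load(open("side1.pkl","rb"))
P=cloud(c)
for v in range(80,116,2): print(v,P[v,254],c["img"][v,254])
q=P.reshape(-1,3)
for z in np.arange(.26,.52,.02):
    a=q[(np.hypot(q[:,0]-.5275,q[:,1]-.059)<.12)&(abs(q[:,2]-z)<.01)]
    if len(a): print(round(z,2),len(a),a[:,:2].min(0),a[:,:2].max(0))
cv2.imwrite("pics/z.png",cv2.resize(c["img"][40:130,200:310,::-1],None,fx=6,fy=6,interpolation=cv2.INTER_CUBIC))
E
```

```text
80 [0.526 0.046 0.371] [28 27 26]
82 [0.526 0.045 0.366] [37 40 40]
84 [0.526 0.046 0.361] [45 50 47]
86 [0.526 0.046 0.355] [45 47 48]
88 [0.526 0.046 0.349] [45 45 44]
90 [0.526 0.046 0.344] [44 47 46]
92 [0.526 0.046 0.338] [47 47 49]
94 [0.525 0.045 0.333] [44 46 45]
96 [0.581 0.349 0.086] [59 37 22]
98 [0.581 0.35  0.077] [53 35 29]
100 [0.582 0.354 0.066] [58 39 31]
102 [0.582 0.354 0.057] [61 39 27]
104 [0.58  0.347 0.054] [60 39 31]
106 [0.572 0.305 0.081] [76 46 34]
108 [0.572 0.303 0.074] [58 37 26]
110 [0.571 0.299 0.069] [58 38 26]
112 [0.571 0.301 0.059] [59 42 30]
114 [0.572 0.307 0.045] [56 39 28]
0.32 5 [0.522 0.048] [0.536 0.053]
0.34 87 [0.512 0.044] [0.542 0.061]
0.36 84 [0.512 0.043] [0.547 0.061]
0.38 254 [0.489 0.034] [0.57  0.077]
0.4 291 [0.474 0.031] [0.586 0.077]
0.42 424 [0.465 0.03 ] [0.588 0.083]
0.44 250 [0.485 0.035] [0.57  0.063]
0.46 217 [0.489 0.02 ] [0.563 0.06 ]
0.48 347 [0.49  0.018] [0.563 0.065]
0.5 382 [0.49  0.018] [0.564 0.07 ]
```

View pics/z.png

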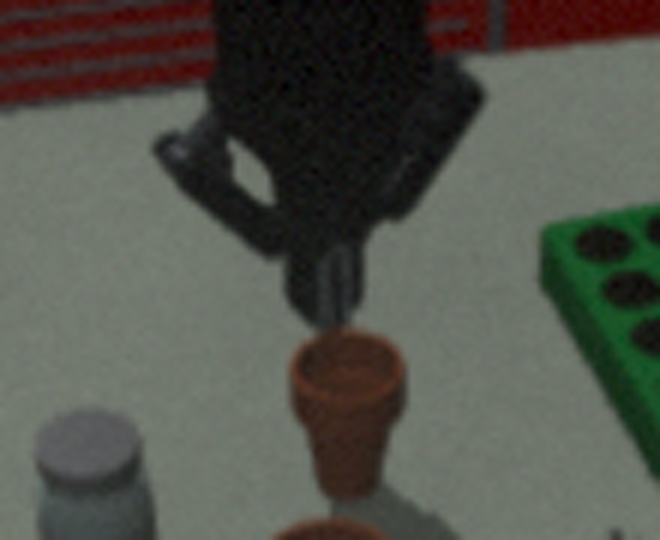

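The fingertips really end at z of about 0.329 when the reported TCP is 0.290. The tool tip is therefore about 39 mm behind the stated TCP, so the fingers closed above the rim and pot_new was not touched (collar still centred at y≈0.327). I'll retry 40 mm lower and measure the open tips before closing.

```bash
python3 - <<'E'
from bench import r; from h import *; import pickle
np.set_printoptions(precision=3,suppress=True)
pn=np.array([.5876,.3265]); yaw=float(open("yaw").read()); o=down(yaw)
r.open()
r.line_to([*pn,.20],o,feed=.2)
r.line_to([*pn,.06],o,feed=.2)
r.line_to([*pn,.014],o,feed=.06)
r.hold(.2); s=r.get_state(); print(s["clock"],s["position"],s["contact_force"],s["grip_width"])
c=r.camera("side"); pickle.dump(c,open("side2.pkl","wb"))
q=cloud(c).reshape(-1,3); g=(c["img"].astype(int).reshape(-1,3)); dark=(g.max(1)<75)&(g.max(1)-g.min(1)<15)
a=q[dark&(np.hypot(*(q[:,:2]-pn).T)<.09)&(q[:,2]>.02)]
d=(a[:,:2]-pn)@[np.cos(yaw),np.sin(yaw)]
for sg in(-1,1):
    b=a[d*sg>.03]; print(sg,len(b),b[b[:,2].argsort()][:8])
cv2.imwrite("pics/g.png",cv2.resize(c["img"][40:130,200:310,::-1],None,fx=6,fy=6,interpolation=cv2.INTER_CUBIC))
E
```

```text
12.575 [0.588 0.327 0.014] [ 0.036 -0.252 -0.571] 0.08534195498148989
-1 529 [[0.546 0.305 0.068]
 [0.542 0.305 0.069]
 [0.543 0.307 0.072]
 [0.546 0.306 0.072]
 [0.539 0.306 0.073]
 [0.534 0.316 0.074]
 [0.543 0.309 0.074]
 [0.54  0.308 0.075]]
1 268 [[0.632 0.331 0.067]
 [0.63  0.335 0.068]
 [0.627 0.34  0.069]
 [0.634 0.325 0.071]
 [0.627 0.34  0.073]
 [0.631 0.328 0.073]
 [0.629 0.333 0.074]
 [0.635 0.331 0.074]]
```

View pics/g.png

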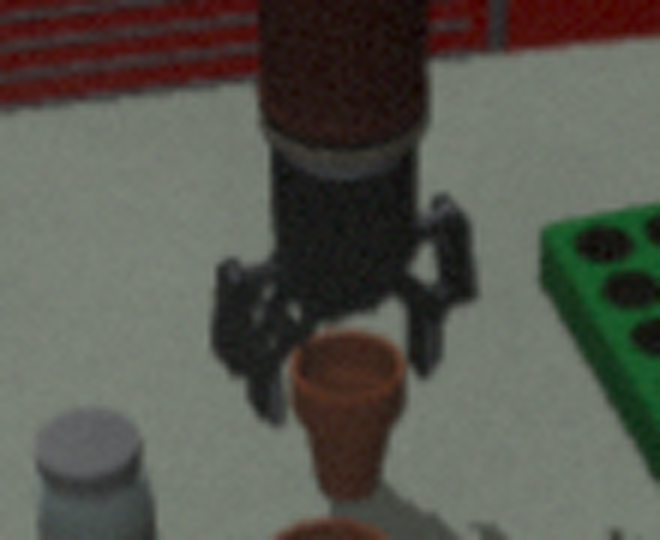

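The open tips stand at z≈0.068 on either side of the collar, at about (265,420) and (425,375) in the crop. That overlaps the collar without reaching below it. I'll close, lift and carry to the stack.

```bash
python3 - <<'E'
from bench import r; from h import *; import pickle,sys
np.set_printoptions(precision=4,suppress=True)
pn=np.array([.5876,.3265]); st=np.array([.5275,.059]); yaw=float(open("yaw").read()); o=down(yaw)
r.close_gripper(); s=r.get_state(); print(s["grip_width"],s["gripper_force"])
if s["grip_width"]<.055: r.open(); sys.exit("missed")
r.line_to([*pn,.255],o,feed=.2)
s=r.get_state(); print(s["grip_width"],s["contact_force"])
r.line_to([*st,.255],o,feed=.2); r.hold(.3)
s=r.get_state(); print(s["clock"],s["grip_width"],s["position"],s["contact_force"])
c=r.camera("side"); pickle.dump(c,open("side3.pkl","wb"))
for p in pots(c): print(p)
P=cloud(c).reshape(-1,3); hsv=cv2.cvtColor(c["img"],cv2.COLOR_RGB2HSV).reshape(-1,3)
m=((hsv[:,0]<14)|(hsv[:,0]>170))&(hsv[:,1]>100)&(hsv[:,2]>35)&(np.hypot(*(P[:,:2]-st).T)<.08)&(P[:,2]<.36)
for z in np.arange(.1,.345,.01):
    a=P[m&(abs(P[:,2]-z)<.005)]
    if len(a)>3: print(round(z,3),len(a),a[:,0].min(),a[:,0].max(),"xmid",(a[:,0].min()+a[:,0].max())/2,"ynear",np.percentile(a[:,1],10))
cv2.imwrite("pics/h2.png",cv2.resize(c["img"][60:180,200:310,::-1],None,fx=4.5,fy=4.5,interpolation=cv2.INTER_CUBIC))
E
```

```text
0.0630280970505087 64.95741829276085
0.06298930813305674 [ 0.0152 -0.4322 -1.3738]
16.15 0.06294896413527125 [0.5276 0.0594 0.2549] [-0.33    0.4338 -1.9794]
(array([254.4, 101.8]), array([0.5295, 0.057 , 0.3242]), np.int32(525))
(array([254.1, 143.1]), array([0.5269, 0.0592, 0.1922]), np.int32(497))
0.1 19 0.5093177379766678 0.5390327768116171 xmid 0.5241752573941425 ynear 0.039757734591580426
0.11 20 0.5088897310545781 0.535363334580381 xmid 0.5221265328174796 ynear 0.03895301924354494
0.12 24 0.5070223721322658 0.5379802442445248 xmid 0.5225013081883954 ynear 0.03563802420444963
0.13 7 0.5063871135220832 0.5397286927060594 xmid 0.5230579031140713 ynear 0.034470858531400105
0.14 42 0.4989358600867778 0.542523805091214 xmid 0.520729832588996 ynear 0.02927778663572055
0.15 76 0.4969670256713535 0.5485795460064469 xmid 0.5227732858389001 ynear 0.028930238642621342
0.16 100 0.49715304726797516 0.5531676244839289 xmid 0.525160335875952 ynear 0.02945393203862534
0.17 113 0.4972456765273409 0.5545153565866834 xmid 0.5258805165570122 ynear 0.030238119130668407
0.18 102 0.49753889264272855 
[... 331 characters left out ...]
 ynear 0.03909664887711646
0.27 34 0.5079193415274337 0.5415913684394369 xmid 0.5247553549834353 ynear 0.0366669337117345
0.28 45 0.5078337144030418 0.5412387570916234 xmid 0.5245362357473327 ynear 0.036468063713397836
0.29 68 0.5054594912115088 0.5475435797752971 xmid 0.526501535493403 ynear 0.03524088882047442
0.3 133 0.5023087692769992 0.5537007102657692 xmid 0.5280047397713842 ynear 0.029911233437282858
0.31 131 0.5002584246584446 0.5550461839095602 xmid 0.5276523042840024 ynear 0.028934490767521637
0.32 169 0.500630649532251 0.559278647362166 xmid 0.5299546484472085 ynear 0.02818915690526891
0.33 14 0.5063861269517962 0.5553809338979475 xmid 0.5308835304248718 ynear 0.029040877832176414
```

View pics/h2.png

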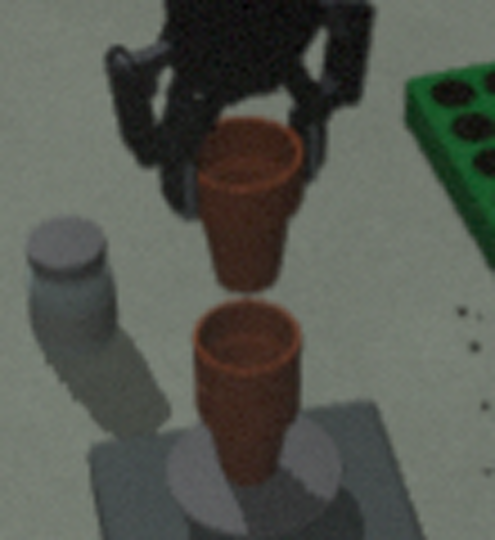

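The held pot is upright above the stack and offset by about (+1.5, −1) mm. I'll correct that, lower it into the stack and release.

```bash
python3 - <<'E'
from bench import r; from h import *; import pickle
np.set_printoptions(precision=3,suppress=True)
st=np.array([.526,.060]); o=down(float(open("yaw").read()))
r.line_to([*st,.22],o,feed=.1); f0=r.get_state()["contact_force"]
r.line_to([*st,.157],o,feed=.08); print(r.get_state()["contact_force"]-f0)
for z in(.153,.150,.148):
    r.line_to([*st,z],o,feed=.04); r.hold(.15); s=r.get_state(); print(z,s["position"],s["contact_force"]-f0)
r.open()
r.line_to([*st,.25],o,feed=.15)
r.movep([.45,.40,.25],o); r.hold(.2)
print(r.get_state()["clock"])
im=[]
for n in("top","side"):
    c=r.camera(n); pickle.dump(c,open(n+"4.pkl","wb"))
    for p in pots(c): print(n,p)
    im.append(c["img"][100:240,180:350] if n=="top" else c["img"][110:250,180:350])
cv2.imwrite("pics/n.png",cv2.resize(np.hstack(im)[:,:,::-1],None,fx=2.35,fy=2.35,interpolation=cv2.INTER_CUBIC))
E
```

```text
[-0.696  0.123 -0.771]
0.153 [0.526 0.06  0.153] [-0.435 -1.317 -1.267]
0.15 [0.526 0.06  0.15 ] [-0.718 -0.34  -1.043]
0.148 [0.526 0.06  0.148] [ 0.417 -0.878  0.4  ]
21.5333
top (array([211.7, 187.8]), array([0.515, 0.06 , 0.22 ]), np.int32(318))
top (array([413.9, 235.7]), array([ 0.353, -0.448,  0.127]), np.int32(522))
side (array([253.4, 141. ]), array([0.526, 0.059, 0.218]), np.int32(550))
```

View pics/n.png

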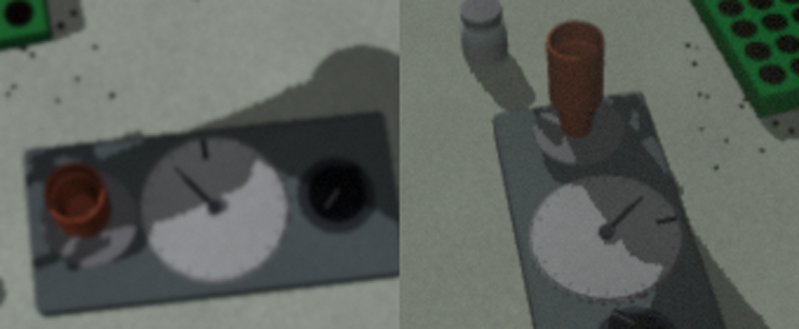

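The nested stack's rim is at z≈0.219, which is the expected height, and it stands upright. The needle tip in the top crop is at (177,168), the mark at (205,148) and the knob at (337,193). Next I'll measure the dial, needle, mark and knob in both views.

```bash
cat >> h.py <<'E'
DC=[.530,-.087]
def blackhat(c,k=9):
    g=cv2.cvtColor(c["img"],cv2.COLOR_RGB2GRAY); return g,cv2.morphologyEx(g,cv2.MORPH_BLACKHAT,cv2.getStructuringElement(cv2.MORPH_ELLIPSE,(k,k))).astype(float)
def grid(z=.058):
    v,u=np.mgrid[:384,:512]; return np.c_[u.ravel(),v.ravel()]
def dial(c,ctr,z=.059,up=4):
    """angles (world, rad) of the needle and mark lines about ctr from blackhat-weighted pixels cast to height z"""
    g,_=blackhat(c); big=cv2.resize(g,None,fx=up,fy=up,interpolation=cv2.INTER_CUBIC)
    b=cv2.morphologyEx(big,cv2.MORPH_BLACKHAT,cv2.getStructuringElement(cv2.MORPH_ELLIPSE,(8*up+1,)*2)).astype(float).ravel()
    v,u=np.mgrid[:384*up,:512*up]; uv=(np.c_[u.ravel(),v.ravel()]+.5)/up-.5
    k=np.hypot(*(uv-proj(c,[*ctr,z])[0]).T)<60; uv=uv[k]; b=b[k]
    P=plane(c,uv,z)[:,:2]-ctr; rad=np.hypot(*P.T); a=np.arctan2(P[:,1],P[:,0])
    out={}
    for n,(r0,r1) in dict(needle=(.02,.058),mark=(.064,.080)).items():
        m=(rad>r0)&(rad<r1); h=np.array([(b*(m&(abs(np.angle(np.exp(1j*(a-t))))<.05))).sum() for t in np.arange(-np.pi,np.pi,.02)])
        t=-np.pi+.02*h.argmax()
        for _ in range(4):
            w=m&(abs(np.angle(np.exp(1j*(a-t))))<.14); ww=np.where(b[w]>.4*b[w].max(),b[w],0)
            # direction from ctr to weighted centroid and principal-axis direction
            t=t+(ww*np.angle(np.exp(1j*(a[w]-t)))).sum()/ww.sum()
        X=P[w]; mu=(ww[:,None]*X).sum(0)/ww.sum(); ev=np.linalg.eigh(((X-mu)*ww[:,None]).T@(X-mu))[1][:,1]
        ev=ev*np.sign(ev@mu); out[n]=(t,np.arctan2(ev[1],ev[0]),mu)
    return out
E
python3 - <<'E'
import pickle; from h import *
np.set_printoptions(precision=4,suppress=True)
for n in("top","side"):
    c=pickle.load(open(n+"4.pkl","rb")); g=cv2.cvtColor(c["img"],cv2.COLOR_RGB2GRAY)
    P=plane(c,grid(),.058).reshape(384,512,3)
    near=np.hypot(P[...,0]-DC[0],P[...,1]-DC[1])<.11
    T,_=cv2.threshold(g[near].reshape(-1,1),0,255,cv2.THRESH_OTSU)
    for t in(75,82,90):
        m=((g>t)&near).astype(np.uint8); m=cv2.morphologyEx(m,cv2.MORPH_CLOSE,np.ones((7,7)))
        m=cv2.morphologyEx(m,cv2.MORPH_OPEN,np.ones((5,5)))
        ct=max(cv2.findContours(m,0,cv2.CHAIN_APPROX_NONE)[0],key=cv2.contourArea)[:,0]
        Q=plane(c,ct,.057)[:,:2]; A=np.c_[2*Q,np.ones(len(Q))]
        for _ in range(4):
            s=np.linalg.lstsq(A,(Q**2).sum(1),rcond=None)[0]; e=abs(np.hypot(*(Q-s[:2]).T)-.085); k=e<.004
            A,Q=A[k],Q[k]
        print(n,T,t,s[:2],"R",np.sqrt(s[2]+s[:2]@s[:2]),len(Q))
    D=cloud(c); K0=np.hypot(D[...,0]-.53,D[...,1]+.235)<.05
    for z0,z1 in((.058,.07),(.085,.102)):
        a=D[K0&(D[...,2]>z0)&(D[...,2]<z1)]; mu=a[:,:2].mean(0); w,v=np.linalg.eigh(np.cov(a[:,:2].T))
        print(n,"knob",z0,len(a),mu,(a.min(0)+a.max(0))/2,a.max(0)-a.min(0),np.arctan2(v[1,1],v[0,1]),np.sqrt(w)*3.46)
    pan=D[(np.hypot(D[...,0]-.53,D[...,1]-.058)<.07)&(abs(D[...,2]-.075)<.006)]
    print("pan",len(pan),np.median(pan[:,2]),(pan.min(0)+pan.max(0))/2,pan.max(0)-pan.min(0))
    c0=(.530,-.087)
    print({k:(round(v[0],3),round(v[1],3),v[2].round(4)) for k,v in dial(c,np.array(c0)).items()})
E
```

```text
top 99.0 75 [ 0.5204 -0.092 ] R 0.08537419373070146 83
top 99.0 82 [ 0.5068 -0.0948] R 0.08526932081775344 46
top 99.0 90 [ 0.5129 -0.0954] R 0.08502328969369737 33
top knob 0.058 409 [ 0.534  -0.2306] [ 0.5343 -0.2309  0.0639] [0.0838 0.0877 0.0117] 1.016303801847147 [0.0659 0.0749]
top knob 0.085 119 [ 0.5345 -0.2305] [ 0.535  -0.2318  0.0935] [0.0495 0.0516 0.0151] 2.3719023082019235 [0.0141 0.0638]
pan 689 0.07606702990243397 [0.5301 0.0589 0.075 ] [0.1078 0.1121 0.0119]
{'needle': (np.float64(0.617), np.float64(0.657), array([0.0309, 0.022 ])), 'mark': (np.float64(0.064), np.float64(0.039), array([0.0718, 0.0046]))}
side 90.0 75 [ 0.4968 -0.0939] R 0.0840435326991206 29
side 90.0 82 [ 0.5041 -0.0988] R 0.08465644679016122 36
side 90.0 90 [ 0.5048 -0.0992] R 0.08476348584382824 37
side knob 0.058 348 [ 0.5305 -0.24  ] [ 0.5375 -0.2374  0.0638] [0.0842 0.0782 0.0115] 0.7895357331797332 [0.0589 0.0661]
side knob 0.085 168 [ 0.5342 -0.2343] [ 0.5342 -0.2326  0.0914] [0.0534 0.052  0.0126] 2.3949560083430015 [0.0147 0.0648]
pan 671 0.07577253603027567 [0.5305 0.052  0.075 ] [0.1107 0.1008 0.0107]
{'needle': (np.float64(0.613), np.float64(0.65), array([0.0314, 0.0222])), 'mark': (np.float64(0.013), np.float64(0.06), array([0.0722, 0.001 ]))}
```

The knob axis is at about (0.5345, −0.232) and the bar lies at 2.38 rad. The needle is at about 0.63 rad and the mark at about 0.04, so the knob needs about 2.6 rad clockwise. I'll refine the dial centre from the first, better-lit images and check which tool yaws are reachable at the knob.

```bash
python3 - <<'E'
import pickle; from h import *; from bench import r
np.set_printoptions(precision=3,suppress=True)
for n in("top","side"):
    c=pickle.load(open(n+"0.pkl","rb")); g=cv2.cvtColor(c["img"],cv2.COLOR_RGB2GRAY)
    # radial edge: along each ray from the centre, largest bright->dark drop at 70..100 mm
    ctr=np.array([.532,-.087])
    for _ in range(4):
        pts=[]
        for t in np.arange(0,2*np.pi,.06):
            rr=np.arange(.072,.098,.0005); X=np.c_[ctr+rr[:,None]*[np.cos(t),np.sin(t)],np.full(len(rr),.057)]
            uv=proj(c,X).astype(np.float32); s=cv2.remap(g.astype(np.float32),uv[:,0],uv[:,1],cv2.INTER_LINEAR).ravel()
            d=s[:-6]-s[6:]; i=d.argmax()
            if d[i]>15: pts.append(X[i+3,:2])
        Q=np.array(pts); k=np.ones(len(Q),bool)
        for _ in range(4):
            A=np.c_[2*Q,np.ones(len(Q))]; s=np.linalg.lstsq(A[k],(Q[k]**2).sum(1),rcond=None)[0]; rad=np.sqrt(s[2]+s[:2]@s[:2])
            e=abs(np.hypot(*(Q-s[:2]).T)-rad); k=e<max(.0015,2*np.median(e))
        ctr=s[:2]
    print(n,ctr.round(4),rad,k.sum(),len(Q))
    for f in "04":
        c=pickle.load(open(n+f+".pkl","rb")); print(f,{k:(round(v[0],3),round(v[1],3)) for k,v in dial(c,ctr).items()})
for yaw in np.arange(-2.6,4.2,.4):
    q=r.inverse_kinematics([.5345,-.232,.03],down(yaw)); print(round(yaw,2),q)
E
```

```text
top [ 0.533 -0.086] 0.08526443903619126 79 86
0 {'needle': (np.float64(0.642), np.float64(0.665)), 'mark': (np.float64(0.167), np.float64(0.131))}
4 {'needle': (np.float64(0.642), np.float64(0.663)), 'mark': (np.float64(0.048), np.float64(0.044))}
side [ 0.532 -0.088] 0.08482611876035603 77 85
0 {'needle': (np.float64(0.675), np.float64(0.657)), 'mark': (np.float64(0.146), np.float64(0.217))}
4 {'needle': (np.float64(0.676), np.float64(0.664)), 'mark': (np.float64(0.032), np.float64(0.066))}
-2.6 [-0.545  0.628  1.171  1.854 -0.649  1.109 -1.73 ]
-2.2 [-0.568  0.668  1.22   1.854 -0.697  1.133 -1.293]
-1.8 [-0.503  0.571  1.091  1.852 -0.576  1.078 -0.988]
-1.4 [-0.484  0.551  1.058  1.852 -0.548  1.067 -0.611]
-1.0 [-0.479  0.546  1.05   1.851 -0.541  1.064 -0.216]
-0.6 [-0.475  0.541  1.042  1.851 -0.535  1.062  0.179]
-0.2 [-0.471  0.538  1.036  1.851 -0.53   1.06   0.575]
0.2 [-0.492  0.558  1.071  1.852 -0.558  1.071  0.998]
0.6 [-0.526  0.599  1.133  1.853 -0.613  1.093  1.442]
1.0 [-0.503  0.571  1.091  1.852 -0.575  1.078  1.812]
1.4 [-0.369  0.463  0.879  1.847 -0.414  1.026  2.08 ]
1.8 [-0.37   0.464  0.881  1.847 -0.416  1.026  2.481]
2.2 [ 1.18   0.595 -1.095  1.772  0.581  1.14   2.099]
2.6 [ 1.18   0.595 -1.095  1.772  0.581  1.14   2.499]
3.0 [-0.567  0.665  1.216  1.854 -0.693  1.131 -2.379]
3.4 [-0.567  0.665  1.216  1.854 -0.693  1.131 -1.979]
3.8 [-0.57   0.671  1.223  1.854 -0.701  1.135 -1.573]
```

```bash
cat > stroke.py <<'E'
from bench import r; from h import *; import pickle
KN=np.array([.5345,-.232]); ZG=.0295
def stroke(y0,total,step=.3):
    y=y0; n=max(1,int(np.ceil(abs(total)/step)))
    r.line_to([*KN,.075],down(y0),feed=.2); r.line_to([*KN,ZG],down(y0),feed=.08)
    r.close_gripper(); s=r.get_state(); print("grip",s["clock"],s["grip_width"],s["contact_force"].round(1))
    for i in range(n):
        y=y0-total*(i+1)/n; r.line_to([*KN,ZG],down(y),feed=.1); s=r.get_state()
        print(round(s["clock"],2),round(y,2),s["q"][6].round(2),s["contact_force"].round(1),s["ft_torque"].round(2))
    r.hold(.2); r.open(); r.line_to([*KN,.10],down(y),feed=.15); return y
def look(tag):
    r.hold(.2)
    for n,ctr in(("top",[.533,-.086]),("side",[.532,-.088])):
        c=r.camera(n); pickle.dump(c,open(n+tag+".pkl","wb"))
        print(n,{k:(round(v[0],3),round(v[1],3)) for k,v in dial(c,np.array(ctr)).items()})
    print("clock",r.get_state()["clock"])
E
python3 - <<'E'
from stroke import *
o=down(float(open("yaw").read()))
r.line_to([.45,.40,.32],o,feed=.25); r.line_to([.50,-.20,.32],down(.81),feed=.3)
print(r.get_state()["clock"],r.get_state()["q"].round(2))
y=stroke(.81,2.4); open("ky","w").write(str(y)); look("5")
c=pickle.load(open("top5.pkl","rb")); d=pickle.load(open("side5.pkl","rb"))
cv2.imwrite("pics/s5.png",cv2.resize(np.hstack([c["img"][100:260,190:360],d["img"][130:290,180:350]])[:,:,::-1],None,fx=2.3,fy=2.3,interpolation=cv2.INTER_CUBIC))
E
```

```text
24.225 [-0.61  0.06  0.97  1.56 -0.05  1.54  1.17]
grip 26.9917 0.012884194456506595 [0.4 3.2 4.7]
27.44 0.51 1.22 [0.7 2.8 4.4] [ 0.58 -0.01 -0.11]
27.89 0.21 0.96 [0.9 2.8 5. ] [ 0.63 -0.12 -0.1 ]
28.34 -0.09 0.71 [1.7 3.4 4.9] [ 0.71 -0.28 -0.09]
28.79 -0.39 0.45 [1.9 3.2 4. ] [ 0.78 -0.42 -0.12]
29.24 -0.69 0.2 [4.  3.4 4.3] [ 0.78 -0.72 -0.11]
29.69 -0.99 -0.05 [4.8 2.8 3.4] [ 0.69 -0.92 -0.11]
30.14 -1.29 -0.31 [5.4 2.5 2.7] [ 0.64 -1.13 -0.11]
30.59 -1.59 -0.59 [6.  2.1 2.2] [ 0.47 -1.24 -0.12]
top {'needle': (np.float64(0.154), np.float64(-0.298)), 'mark': (np.float64(0.05), np.float64(0.084))}
side {'needle': (np.float64(1.323), np.float64(1.556)), 'mark': (np.float64(-1.362), np.float64(-1.768))}
clock 32.4083
```

View pics/s5.png

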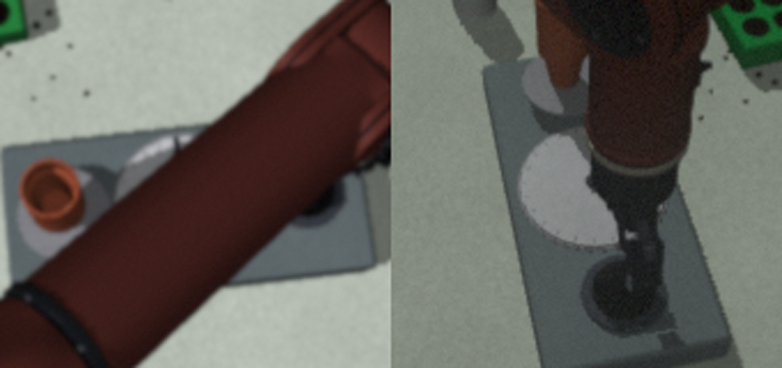

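The arm hides the dial in both views, though the stroke itself went cleanly and the stack at (50,190) is intact. I'll retreat to the side and measure numerically.

```bash
python3 - <<'E'
from stroke import *
np.set_printoptions(precision=4,suppress=True)
y=float(open("ky").read())
r.line_to([*KN,.25],down(y),feed=.25); r.line_to([.42,-.50,.27],down(y),feed=.3); look("6")
for n in("top","side"):
    c=pickle.load(open(n+"6.pkl","rb")); D=cloud(c)
    a=D[(np.hypot(D[...,0]-.5345,D[...,1]+.232)<.045)&(D[...,2]>.085)&(D[...,2]<.102)]
    if len(a)>20:
        w,v=np.linalg.eigh(np.cov(a[:,:2].T)); print(n,"bar",len(a),((a.min(0)+a.max(0))/2),np.arctan2(v[1,1],v[0,1]),np.sqrt(w)*3.46)
    b=D[(np.hypot(D[...,0]-.533,D[...,1]+.087)<.08)]; print(n,"occluded frac",(b[:,2]>.09).mean(),len(b),[ (p[1].round(3)) for p in pots(c)])
E
```

```text
top {'needle': (np.float64(0.124), np.float64(0.121)), 'mark': (np.float64(0.054), np.float64(-0.033))}
side {'needle': (np.float64(-0.788), np.float64(-0.79)), 'mark': (np.float64(-1.391), np.float64(-0.208))}
clock 34.5833
top bar 128 [ 0.5358 -0.232   0.0928] 3.1366533665129537 [0.0149 0.0636]
top occluded frac 0.0 2573 [array([0.528, 0.06 , 0.22 ])]
side occluded frac nan 0 [array([ 0.041, -0.069,  0.211])]
  return _nanquantile_unchecked(
<stdin>:10: RuntimeWarning: Mean of empty slice.
  ret = ret.dtype.type(ret / rcount)
```

The top view is clear: the needle is at 0.124 and the mark at about 0.05, so about 0.33 rad of knob remains. I'll make a second short stroke, then retreat to the +y side where both cameras see the dial.

```bash
cat >> stroke.py <<'E'
def retreat(y):
    r.line_to([*KN,.32],down(y),feed=.3); r.line_to([.45,.30,.32],down(.26),feed=.35); r.movep([.40,.42,.28],down(.26))
E
sed -i 's/mark=(.064,.080)/mark=(.070,.081)/; s/needle=(.02,.058)/needle=(.02,.056)/' h.py
python3 - <<'E'
from stroke import *
y=float(open("ky").read())
r.line_to([*KN,.2],down(y),feed=.3)
y=stroke(y,.33); open("ky","w").write(str(y)); retreat(y); look("7")
for n in("top","side"):
    for t in("4","7"):
        c=pickle.load(open(n+t+".pkl","rb"))
        ctr=np.array([.533,-.086] if n=="top" else [.532,-.088])
        d=dial(c,ctr); print(n,t,{k:(v[0].round(3),v[1].round(3),v[2].round(4)) for k,v in d.items()},[p[1].round(3) for p in pots(c)])
        # transverse blackhat profile peak per radius: angle vs radius
        g,b=blackhat(c,11); row=[]
        for rad in np.arange(.015,.084,.004):
            t0=np.arange(-.12,.25,.004) if t=="7" else np.arange(-.1,.9,.004)
            X=np.c_[ctr+rad*np.c_[np.cos(t0),np.sin(t0)],np.full(len(t0),.059)]
            uv=proj(c,X).astype(np.float32); s=cv2.remap(b.astype(np.float32),uv[:,0],uv[:,1],cv2.INTER_CUBIC).ravel()
            w=np.clip(s-.5*s.max(),0,None); row.append((int(rad*1000),round(float((w*t0).sum()/w.sum()),3),int(s.max())))
        print(row)
E
```

```text
grip 37.875 0.012961870362567686 [-0.6  1.5  4. ]
38.19 -1.75 -0.9 [-1.7  2.7  6.1] [ 0.43  0.36 -0.07]
38.51 -1.92 -1.04 [-2.5  1.9  5.4] [ 0.61  0.37 -0.07]
top {'needle': (np.float64(0.051), np.float64(0.059)), 'mark': (np.float64(0.047), np.float64(0.099))}
side {'needle': (np.float64(0.074), np.float64(0.062)), 'mark': (np.float64(0.027), np.float64(0.216))}
clock 44.6083
top 4 {'needle': (np.float64(0.644), np.float64(0.666), array([0.0292, 0.022 ])), 'mark': (np.float64(0.051), np.float64(0.039), array([0.0754, 0.0039]))} [array([0.515, 0.06 , 0.22 ]), array([ 0.353, -0.448,  0.127])]
[(15, 0.578, 40), (19, 0.616, 40), (23, 0.626, 41), (27, 0.631, 40), (31, 0.638, 41), (35, 0.639, 41), (39, 0.645, 40), (43, 0.647, 37), (47, 0.653, 35), (51, 0.653, 29), (55, 0.647, 24), (59, 0.333, 20), (63, 0.051, 41), (67, 0.052, 46), (71, 0.052, 44), (75, 0.051, 45), (79, 0.053, 45), (83, 0.048, 41)]
top 7 {'needle': (np.float64(0.051), np.float64(0.059), array([0.0368, 0.0019])), 'mark': (np.float64(0.047), np.float64(0.099), array([0.0763, 0.0036]))} [array([0.504, 0.052, 0.22 ]), array([ 
[... 611 characters left out ...]
2, 37), (39, 0.667, 37), (43, 0.668, 36), (47, 0.666, 36), (51, 0.663, 33), (55, 0.658, 31), (59, 0.543, 30), (63, 0.179, 40), (67, 0.022, 40), (71, 0.029, 37), (75, 0.03, 40), (79, 0.026, 46), (83, 0.04, 33)]
side 7 {'needle': (np.float64(0.074), np.float64(0.062), array([0.0364, 0.0027])), 'mark': (np.float64(0.027), np.float64(0.216), array([0.0767, 0.0021]))} [array([0.526, 0.059, 0.218])]
[(15, 0.075, 34), (19, 0.08, 36), (23, 0.074, 38), (27, 0.088, 34), (31, 0.071, 37), (35, 0.081, 35), (39, 0.082, 35), (43, 0.062, 38), (47, 0.068, 34), (51, 0.069, 24), (55, 0.068, 26), (59, 0.05, 28), (63, 0.04, 38), (67, 0.026, 39), (71, 0.019, 34), (75, 0.034, 47), (79, 0.031, 71), (83, 0.039, 60)]
```

```bash
cat > fine.py <<'E'
import pickle; from h import *
def line(c,ctr,t,r0,r1,z,k=11):
    g,b=blackhat(c,k); pts=[];
    for rad in np.arange(r0,r1,.002):
        s0=np.arange(-.006,.0061,.0003); u=np.array([np.cos(t),np.sin(t)]); n=np.array([-u[1],u[0]])
        X=np.c_[ctr+rad*u+s0[:,None]*n,np.full(len(s0),z)]; uv=proj(c,X).astype(np.float32)
        s=cv2.remap(b.astype(np.float32),uv[:,0],uv[:,1],cv2.INTER_CUBIC).ravel(); w=np.clip(s-.4*s.max(),0,None); pts.append((ctr+rad*u+n*(w*s0).sum()/w.sum()))
    p=np.array(pts); vx,vy,x,y=cv2.fitLine(p.astype(np.float32),cv2.DIST_HUBER,0,.0003,.001).ravel().astype(float)
    if vx*u[0]+vy*u[1]<0: vx,vy=-vx,-vy
    return np.array([x,y]),np.array([vx,vy]),p
CT={"top":np.array([.533,-.086]),"side":np.array([.532,-.088])}
E
python3 - <<'E'
from fine import *
np.set_printoptions(precision=4,suppress=True)
for n in CT:
    C={t:pickle.load(open(n+t+".pkl","rb")) for t in "0467" if n=="top" or t!="6"}
    o=ray(C["0"],[(0,0)])[0]; print(n,"cam",o)
    D=cloud(C["7"]); m=(np.hypot(D[...,0]-.532,D[...,1]+.087)<.055); print("dial z",np.median(D[m][:,2]))
    L={}
    for t,a in(("0",.66),("4",.66),("6",.12),("7",.058)):
        if t not in C: continue
        x,v,_=line(C[t],CT[n],a,.018,.054,.059); L[t]=(x,v)
        xm,vm,pm=line(C[t],CT[n],.15 if t=="0" else .045,.068,.082,.057); q=pm.mean(0)-CT[n]
        print(t,"needle dir",np.arctan2(v[1],v[0]),"offset at ctr",np.cross(v,x-CT[n]),"| mark angle about ctr",np.arctan2(q[1],q[0]))
    (x1,v1),(x2,v2)=L["4"],L["7"]; s=np.linalg.solve(np.c_[v1,-v2],x2-x1); piv=x1+s[0]*v1
    print("pivot",piv, "dial centre",CT[n])
E
```

```text
top cam [ 0.2525 -0.0372  1.3174]
dial z 0.05556823828227664
0 needle dir 0.6722264877430237 offset at ctr -0.0010635751620641856 | mark angle about ctr 0.1689419939963607
4 needle dir 0.6749978339097876 offset at ctr -0.001163442220748337 | mark angle about ctr 0.0504972625157407
6 needle dir 0.12976038004603788 offset at ctr -0.0001959446519211091 | mark angle about ctr 0.04702748668877532
7 needle dir 0.06006137615260916 offset at ctr -0.0002903964049539168 | mark angle about ctr 0.045454480610407896
pivot [ 0.5346 -0.0862] dial centre [ 0.533 -0.086]
side cam [ 0.3961 -0.658   0.8864]
dial z 0.05473725535377666
0 needle dir 0.6597130184101601 offset at ctr 0.00016616074450905016 | mark angle about ctr 0.1613934221390618
4 needle dir 0.6761272194599242 offset at ctr -0.0004076743406299689 | mark angle about ctr 0.04575373875443082
7 needle dir 0.05423746757965305 offset at ctr 0.0007221947212492379 | mark angle about ctr 0.04507433733353249
pivot [ 0.5337 -0.0872] dial centre [ 0.532 -0.088]<stdin>:12: DeprecationWarning: Arrays of 2-dimensional vectors are deprecated. Use arrays of 3-dimensional vectors instead. (deprecated in NumPy 2.0)
```

Needle 0.057 ± 0.005, mark 0.047 ± 0.005, and both views agree. There is time for one small corrective stroke of about 0.045 rad on the knob.

```bash
python3 -W ignore - <<'E'
from stroke import *; from fine import *
y=float(open("ky").read())
r.line_to([.45,.30,.32],down(.26),feed=.35); r.line_to([*KN,.32],down(y),feed=.4)
y=stroke(y,.045); r.line_to([*KN,.27],down(y),feed=.3); r.line_to([.42,-.50,.27],down(y),feed=.35); r.hold(.2)
c=r.camera("top"); pickle.dump(c,open("top8.pkl","wb")); print(r.get_state()["clock"])
x,v,_=line(c,CT["top"],.05,.018,.054,.059); _,_,pm=line(c,CT["top"],.045,.068,.082,.057); q=pm.mean(0)-CT["top"]
print("needle",np.arctan2(v[1],v[0]),"offset",np.cross(v,x-CT["top"]),"mark",np.arctan2(q[1],q[0]),[p[1].round(3) for p in pots(c)])
E
```

```text
grip 50.7417 0.01307047335505535 [-0.3  2.1  4.3]
50.99 -1.96 -1.15 [-1.1  2.5  5.8] [ 0.56  0.28 -0.08]
54.4917
needle 0.052134601895056636 offset -0.00041348173401404317 mark 0.04549515786141663 [array([0.528, 0.06 , 0.22 ])]
```

```bash
python3 -c "
from bench import r
print(r.job_done(), r.get_state()['clock'])"
```

```text
the job is handed in; nothing more can be done
the job is handed in; nothing more can be done
```

I handed the job in at about 54.5 s: the third pot is nested upright on the stack, and in the last top-camera view the needle was within about 0.01 rad of the long black mark, with the gripper clear of the scale; I never touched the jar or the large pot.

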